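# Line the slat up under the drill and light the mark with the torch

### The arm

A 7-joint arm with a two-finger parallel gripper is mounted at the origin on the work surface. World frame = base frame: x ahead of the robot, y to its left, z up, the work surface at z = 0. Lengths are in m, angles in rad, forces in N, time in s.
With the tool pointing down it reaches from about 0.425 to 0.875 m from the base axis. Payload 8.4 kg.
Tool frame: the origin (TCP) lies on the centre line of the jaws, within the pads' length; the fingertips stand robot.tip_reach ahead of it and the grasp point (between the pads) lies 3 mm ahead of it (robot.tip_reach is the distance from the TCP to the fingertips, in m); z points along the fingers, y is the line along which they close (so a half turn about z gives the same grasp; the last joint's range is limited). The gripper opens to 87 mm and grips with 3 to 60 N. Pads are 19 mm wide; open, the fingers measure 117 mm over their backs; the gripper's body (75 mm by 190 mm) begins 51 mm behind the grasp point.
Start: joints at [1.088, 0.333, 0.04, 1.465, -0.013, 1.343, -0.059], TCP at [0.243, -0.603, 0.224] pointing down, gripper open.
Joint ranges: [-2.58, 2.58], [-0.38, 2.09], [-1.3, 1.39], [0.25, 2.4], [-1.5, 4.64], [0.08, 2.09], [-2.65, 2.65]. Speed limits (rad/s): [2.22, 2.22, 2.79, 2.79, 3.14, 3.14, 3.14].

### API

Orientations are given as [roll, pitch, yaw] about the fixed x, y, z axes, in that order (R = Rz(yaw) Ry(pitch) Rx(roll)).
In Python, from station import robot gives the robot as it stands. The module is installed in compiled form; this text tells all that it offers.
- The arm moves only by the tool jog_arm, never from a script. Its arguments are lists of equal length, an entry for each row: "offset": the shift along the tool's x, y, z in cm, a list of three; "spin": the turn about the tool's z in rad. A call has 1 to 20 rows; each row shifts and turns the commanded pose from where the row before left it, along the tool's axes as they then stand; what a row does not reach is not made up. A row lasts 1/12 s, in which the tool goes at most 41.7 mm and 7.16 degrees, less where a joint would pass 70% of its speed; a pose out of reach is approached as far as the arm can. A call is refused whole if a number of a shift passes 4.17 or a number of a turn 0.125, either way. A call with a gripper value outside its range is refused whole. "hand" is the opening, from 0 (shut) to 1 (fully open), set as the call begins (left out, the last holds). The fingers move at their own pace and stop on an object; the grip force is fixed at half the most. Time passes only in rows, so rows that do not move let the fingers close. It gives the time, the measured TCP pose, the force, the opening and the grip force at its end, in the units of the state.
- robot.sense(): the state, without advancing time (a new reading comes with each control period).
- robot.snapshot(name): name is "scene" or "top" or "wrist"; returns (picture, depth): 420x560x3 uint8, red, green, blue; 420x560 float32, m along the optical axis (not along the pixel's ray), 0 where there is no reading.
- robot.calibration(name): a dict with "mtx" (3x3 intrinsics, pixels), "dist" ([k1, k2, p1, p2, k3] as OpenCV has them; the pictures are not rectified), "view" (4x4, takes a point from world to camera coordinates). Camera axes: x right, y up, looking along -z (the intrinsics and any distortion apply to the point x, -y, -z); pixel columns grow to the right and rows downward; lengths in m; the calibration is good to about 2 mm. A picture is of the moment at which its call begins: read the wrist's pose just before it. calibration takes no time and is no camera call; for the wrist camera it gives the pose at the moment of the call.
- robot.hand_in(): hands the job in; it is judged then, once.
The state is a dict: "clock": time; "q": joint angles; "joint_vel": joint speeds; "effort": joint torques, N m; "ee_pos": TCP position; "orientation": TCP orientation; "force": force on the tool from outside, world axes, zero at the start; "torque": the same for the moment, N m; "opening": finger opening in m; "finger_force": force on a finger pad.
Only numpy, scipy, OpenCV 4.12 (cv2) and the standard library are available. Lean on these libraries where they do the work, as an engineer would, in place of code of your own. Each camera call takes 0.05 s, during which the arm holds its last target. There are 200 camera calls.

### The job

Slide the pine slat, without lifting it, over the bench drill's wooden table until the bit's tip stands over the inside of its red pencil ring, and let go. Then, to check the spot before drilling, draw the black torch out of the tool block, tilt it about 45 degrees and hold it still in the air, beam on the ring from a hand's breadth (10 cm) away; the program finishes while holding it so. Never bump the bit or chuck, and leave the marker, try square, spectacles and lighter where they are.

Things in the scene. Friction and masses are not known exactly. Their poses are not given: they have to be found in the camera images.
- drill: Small green bench drill, fixed, with a wooden drilling table screwed on. Origin: on the bench right below the bit; z up; its front faces its -y, its column (clamp diameter 52) stands at y = +140, motor behind. Wooden table: x -260 to 60, y -100 to 110, top at z = 32; base casting under it: x -60 to 60, y -60 to 175
- chuck: The drill's steel chuck with the bit in it (part of the drill, does not turn; same origin and axes as the drill). Chuck: diameter 32, z 110 to 150, bit: diameter 5, z 70 to 110. Must not be bumped
- bit_tip (a point): Point of the drill bit, 70 mm above the bench and 20 mm above the top of the slat
- slat: Loose pale pine slat with rounded ends, 240 long (x) x 50 wide (y) x 18 thick (z), about 130 g, lying flat on the drilling table. Origin: centre of its underside. It slides easily and stays where it is left
- mark (a point): Centre of the red pencil ring (diameter 16, with a cross through it) on the slat's top face, at x = +80, y = 0, z = 18 of the slat; the other end has a small dark drilled hole
- block: Brown wooden tool block screwed to the bench, 210 (x) x 60 (y) x 55 (z). Origin: centre of its underside. Round holes of diameter 32, 40 deep (floor 15 above the bench), at x = -65 and +65: the torch stands in one, the marker in the other. A thin red pencil fixed at x = 0 reaches z = 121
- torch: Black pen torch, already lit, orange tail button and band, about 110 g, standing lens down in a hole of the block. Origin: centre of the lens (lower end, 40 below the block's top); z runs from lens to tail, the beam leaves along -z. Length 150; head diameter 28 for 38 from the lens, then barrel diameter 24. Centre of mass about 70 from the lens; grip the barrel 95 to 110 from the lens
- marker: Thick marker pen, yellow with a blue cap, diameter 28, 110 tall, standing in the other hole of the block. Origin: its lower end. Leave it alone
- try_square: Try square lying on the bench: aluminium stock 140 (x) x 28 x 16, origin under its centre; steel blade 28 x 230 x 2.5 running to +y at x = +56. Leave it alone
- spectacles: Black-rimmed spectacles standing on the bench, about 130 wide (y), arms 135 long to +x, 39 high. Origin: on the bench under the bridge. Leave them alone
- lighter: Green lighter lying on the bench, 79 (x) x 24 x 12. Origin: centre of its underside. Leave it alone
- drill_head (a point): Centre of the underside of the drill's head, z = 165 over the bench. In the drill's axes the head spans x -38 to 33, y -37 to 65, up to z = 275 (its depth-stop rod at x = -35, y = -10 hangs down to 147); arm and belt cover run back over the column to y = 230; three feed spokes on the +x side reach x = 75, y -60 to 100, z 115 to 250
Mind the look-alikes: they are no part of the job. There is more than one size of the torch; the job needs the largest. There is more than one size of the block; the job needs the middle-sized.

How it is judged:
By the outcome, as a careful person would: the job done as asked, in the order asked, and still so for the second after the job is handed in, while the arm keeps its last pose, push and grip.
It also fails if it takes over 64 s, if anything falls off the work surface, if the arm or the gripper's body presses on something with over 40 N, if the wrist force passes 120 N, or if a joint passes its speed limit or range.

## Working session

There is one attempt and no reset: what is moved stays moved. The work goes in short steps, Python scripts to look and compute and a tool call to move; the robot and the scene stay as the last step left them, time stands still between calls to the robot, and variables do not carry over. Pictures are saved under pics/ and viewed, at most 10 in all, crops included, and the job is handed in when it is done.

Besides the shell and the picture viewer there is one more tool, called after "Call:" by a JSON object that holds its "api" and its "payload", one argument or row to a line. jog_arm: Moves the arm, as the interface text tells. Its arguments: {"type":"object","properties":{"offset":{"type":"array","items":{"type":"array","items":{"type":"number"}}},"spin":{"type":"array","items":{"type":"number"}},"hand":{"type":"number"}},"required":["offset","spin"]}

```bash
mkdir -p pics; cat > h.py <<'E'
import numpy as np, cv2
from station import robot
def cal(n):
    c=robot.calibration(n); return np.array(c["mtx"],float),np.array(c["dist"],float),np.array(c["view"],float)
def ray(c,uv):
    K,d,V=c; p=cv2.undistortPoints(np.array([[uv]],float),K,d)[0,0]
    R=V[:3,:3]; o=-R.T@V[:3,3]; return o,R.T@np.array([p[0],-p[1],-1.])
def onplane(c,uv,z):
    o,r=ray(c,uv); return o+r*(z-o[2])/r[2]
def atdepth(c,uv,D):
    o,r=ray(c,uv); return o+r*D[int(round(uv[1])),int(round(uv[0]))]
def proj(c,P):
    K,d,V=c; P=np.atleast_2d(P); q=P@V[:3,:3].T+V[:3,3]; q=q*[1,-1,-1]
    return cv2.projectPoints(q,np.zeros(3),np.zeros(3),K,d)[0][:,0]
def snap(n,f):
    c=cal(n); p,D=robot.snapshot(n); cv2.imwrite(f"pics/{f}.png",p[...,::-1]); np.savez(f"pics/{f}.npz",p=p,D=D,K=c[0],d=c[1],V=c[2]); return c,p,D
def load(f):
    z=np.load(f"pics/{f}.npz"); return (z["K"],z["d"],z["V"]),z["p"],z["D"]
E
python3 - <<'E'
from h import *
for n in("scene","top"): c,p,D=snap(n,n+"0"); print(n,-c[2][:3,:3].T@c[2][:3,3])
s=robot.sense();print(s["clock"],s["ee_pos"],s["orientation"],s["opening"],robot.tip_reach)
E
```

```text
scene [1.42841257 0.25210083 0.771702  ]
top [ 0.43123618 -0.04181218  1.39756147]
0.1 [ 0.24323029 -0.60230886  0.22295251] [-3.14012772e+00  7.24114517e-05  3.83813023e-01] 0.08683724751629507 0.022
```

View pics/scene0.png

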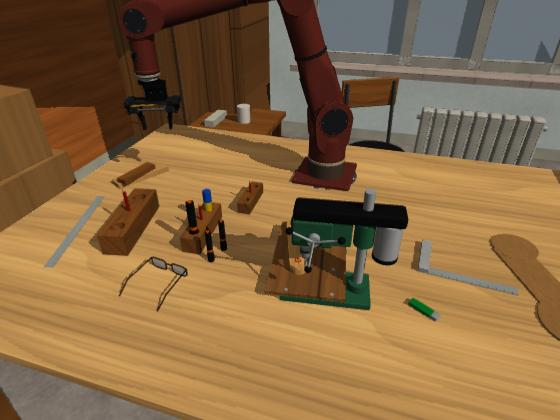

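View pics/top0.png

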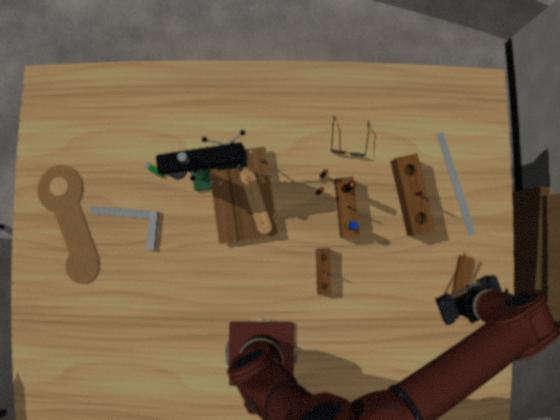

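The scene shows the drill with its table and slat. The middle block, in the top view at (347,208), holds the marker (353,226) and the torch (350,185), with two smaller torches standing just ahead of it at about (323,175) and (320,190). The drill's column is near (182,158) and the slat near (256,205). Next I crop in on the slat.

```bash
python3 - <<'E'
from h import *
c,p,D=load("top0"); a=p[125:260,150:290]; b=p[160:250,300:380]
A=cv2.resize(a,None,fx=3.2,fy=3.2,interpolation=cv2.INTER_CUBIC); 
B=cv2.resize(b,None,fx=4,fy=4,interpolation=cv2.INTER_CUBIC)
im=np.zeros((435,770,3),np.uint8); im[:A.shape[0],:A.shape[1]]=A; im[:B.shape[0],450:450+B.shape[1]]=B
cv2.imwrite("pics/crop0.png",im[...,::-1])
# heights from depth: slat
for uv in [(262,215),(252,180),(225,225),(340,245),(350,185),(353,226),(323,175),(320,190),(182,158),(240,155)]:
    print(uv,np.round(atdepth(c,uv,D),3))
E
```

```text
(262, 215) [ 0.494 -0.     0.051]
(252, 180) [0.616 0.036 0.051]
(225, 225) [0.459 0.13  0.032]
(340, 245) [ 0.39  -0.281 -0.003]
(350, 185) [ 0.587 -0.285  0.166]
(353, 226) [ 0.456 -0.303  0.125]
(323, 175) [ 0.633 -0.21   0.072]
(320, 190) [ 0.577 -0.196  0.106]
(182, 158) [0.641 0.219 0.317]
(240, 155) [0.659 0.059 0.274]
```

View pics/crop0.png

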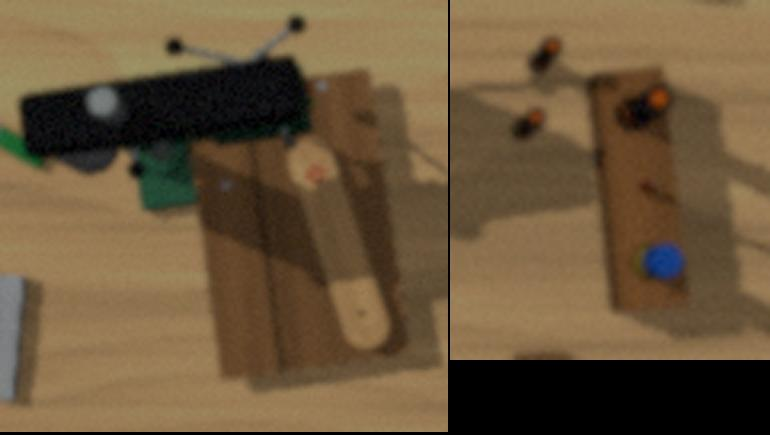

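The crop shows the red ring at the slat's far end (crop (316,174), which is top pixel (248.8,179.4)). The dark hole is at the near end (263,222.5). Table corners are visible at crop (222,377), (405,350) and (368,72). The torch (orange tail) is at the block's far end and the marker at the near end.

```bash
python3 - <<'E'
from h import *
c,p,D=load("top0")
f=lambda u,v:(150+(u+.5)/3.2-.5,125+(v+.5)/3.2-.5)
C=[onplane(c,f(*q),.032)[:2] for q in[(222,377),(405,350),(368,72)]]
print(np.round(C,3),[np.linalg.norm(C[i]-C[i+1]) for i in(0,1)])
src=np.array([[-.26,.11],[-.26,-.10],[.06,-.10]])
def rigid(s,d):
    ms,md=s.mean(0),d.mean(0);U,_,Vt=np.linalg.svd((s-ms).T@(d-md));R=(U@Vt).T;return R,md-R@ms
R,t=rigid(src,np.array(C));print("drill o",t,"yaw",np.arctan2(R[1,0],R[0,0]),"res",np.round((src@R.T+t-C)*1e3,1))
np.savez("drill.npz",R=R,t=t)
# world points of all pixels
vv,uu=np.mgrid[0:420,0:560];K,d,V=c
q=cv2.undistortPoints(np.stack([uu.ravel(),vv.ravel()],1).astype(float)[:,None],K,d)[:,0]
P=(np.c_[q[:,0],-q[:,1],-np.ones(len(q))]*D.ravel()[:,None]-V[:3,3])@V[:3,:3]
P=P.reshape(420,560,3); np.save("pics/P.npy",P)
# red pixels on slat
r=p.astype(int);hs=cv2.cvtColor(p,cv2.COLOR_RGB2HSV)
sl=(abs(P[...,2]-.05)<.004)&(P[...,0]>.38)&(P[...,0]<.68)&(abs(P[...,1]-.02)<.12)
pts=P[sl][:,:2].astype(np.float32);print("slat rect",len(pts),cv2.minAreaRect(pts))
m=sl&((r[...,0]-r[...,1])>1.0*0+60)&(r[...,1]<r[...,0]*.6)
print("ring",m.sum(),P[m].mean(0) if m.any() else 0, onplane(c,f(316,174),.05),"hole",onplane(c,f(362,312),.05))
b=(abs(P[...,2]-.055)<.006)&(P[...,0]>.38)&(P[...,0]<.68)&(P[...,1]<-.2)&(P[...,1]>-.36)
print("block",b.sum(),cv2.minAreaRect(P[b][:,:2].astype(np.float32)))
o=(hs[...,0]<18)&(hs[...,1]>190)&(hs[...,2]>120)
n,l,st,ce=cv2.connectedComponentsWithStats(o.astype(np.uint8))
for i in range(1,n):
    if st[i,4]>3:
        k=l==i;print("orange",st[i,4],ce[i],P[k].mean(0).round(3), P[k][:,2].max())
hd=(P[...,2]>.25)&(P[...,0]>.5)&(P[...,1]>-.02)&(P[...,1]<.35)
print("head",cv2.minAreaRect(P[hd][:,:2].astype(np.float32)))
E
```

```text
[[ 0.397  0.15 ]
 [ 0.428 -0.05 ]
 [ 0.737 -0.007]] [np.float64(0.20291492517586676), np.float64(0.31187904633943886)]
drill o [0.66838353 0.08306512] yaw 0.14595003883229823 res [[-2.2  3.8]
 [-2.8 -3.5]
 [ 5.  -0.3]]
slat rect 790 ((0.5453290939331055, 0.024992238730192184), (0.24046091735363007, 0.04948745667934418), 19.095006942749023)
ring 0 0 [0.61962002 0.0484295  0.05      ] hole [ 0.46931983 -0.00322485  0.05      ]
block 832 ((0.5252677798271179, -0.29734599590301514), (0.21052393317222595, 0.06237061321735382), 6.215941429138184)
orange 5 [352. 184.] [ 0.59  -0.292  0.165] 0.16823661438799806
head ((0.6528825163841248, 0.17910906672477722), (0.062365587800741196, 0.26376160979270935), 8.642231941223145)
```

Call:
{"api": "jog_arm", "payload": {
  "offset": [
    [2.24,-2.5,0],
    [2.24,-2.5,0],
    [2.24,-2.5,0],
    [2.24,-2.5,0],
    [2.24,-2.5,0],
    [2.24,-2.5,0],
    [2.24,-2.5,0],
    [2.24,-2.5,0],
    [2.24,-2.5,0],
    [2.24,-2.5,0],
    [2.24,-2.5,0],
    [2.24,-2.5,0],
    [2.24,-2.5,0],
    [2.24,-2.5,0],
    [2.24,-2.5,0],
    [2.24,-2.5,0],
    [2.24,-2.5,0],
    [2.24,-2.5,0],
    [2.24,-2.5,0],
    [0,0,0]
  ],
  "spin": [0,0,0,0,0,0,0,0,0,0,0,0,0,0,0,0,0,0,0.05,0]
}}

```text
clock: 1.77
ee_pos: [0.4613, 0.0038, 0.2239]
orientation: [-3.14, -0.002, 0.338]
force: [-1.1, 0.0, 0.0]
opening: 0.0871
finger_force: 0.0
```

```bash
python3 - <<'E'
from h import *
s=robot.sense();c,p,D=snap("wrist","w1");V=c[2];print(-V[:3,:3].T@V[:3,3],V[2,:3]*-1,s["ee_pos"],s["q"])
z=np.load("drill.npz");R,t=z["R"],z["t"]
for P in([0,0,.07],[0,0,.11],[.06,-.1,.032],[.06,.11,.032]): print(P,proj(c,np.r_[R@P[:2]+t,P[2]]))
print(proj(c,[.6209,.0512,.05]))
E
```

```text
[0.52484361 0.02556882 0.38463229] [-0.23637586 -0.0801216  -0.96835272] [0.46125384 0.00377025 0.22391626] [ 0.49587811 -0.02887188 -0.57935811  1.876461   -0.01876944  1.28818627
 -1.31080321]
[0, 0, 0.07] [[273.7150051  -81.88029984]]
[0, 0, 0.11] [[ 272.21445364 -117.03765113]]
[0.06, -0.1, 0.032] [[ 404.04007505 -111.61096958]]
[0.06, 0.11, 0.032] [[ 156.41106093 -169.21830655]]
[[291.33247796   6.9795577 ]]
```

View pics/w1.png

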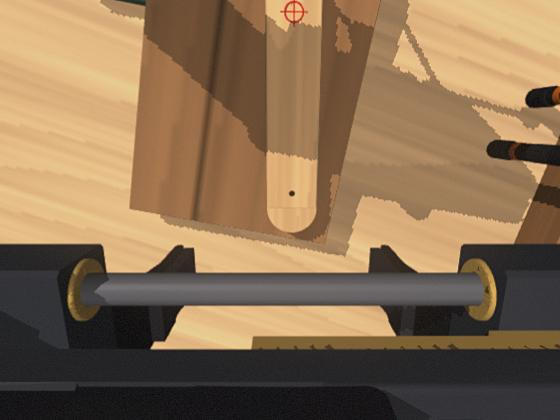

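Ring at (294,12), hole at (292,193), near table corners about (131,209) and (326,244). The bit is outside this view. I'll refine the slat and drill poses from this picture and pick a viewpoint from which the wrist camera sees the bit.

```bash
python3 - <<'E'
from h import *
c,p,D=load("w1");r=p.astype(int);print(c[0].round(0).tolist(),c[1])
m=(r[...,0]-r[...,1]>90)&(r[...,0]-r[...,2]>90);m[60:]=0;m[:,:260]=0;m[:,330:]=0
v,u=np.nonzero(m);(cx,cy),(w,h),_=cv2.minAreaRect(np.c_[u,v].astype(np.float32));print(u.min(),u.max(),v.min(),v.max())
ring=onplane(c,((u.min()+u.max())/2,(v.min()+v.max())/2),.05);hole=onplane(c,(292,193),.05);print("ring",ring,"hole",hole,np.linalg.norm(ring-hole),np.degrees(np.arctan2(*(ring-hole)[1::-1])))
for uv in[(131,209),(140,110),(149,10),(326,244),(353,130),(378,15)]:print(uv,onplane(c,uv,.032).round(4),atdepth(c,uv,D).round(4))
# camera pose in tool frame -> hypothetical view
T=np.array([.46125,.00377,.22392]);y=.338
V=c[2];z=np.load("drill.npz");R,t=z["R"],z["t"]
for T2 in([.60,-.10,.2],[.60,-.10,.15],[.58,-.12,.2],[.62,-.1,.15]):
    V2=V.copy();V2[:3,3]=V[:3,3]-V[:3,:3]@(np.array(T2)-T)
    print(T2,proj((c[0],c[1],V2),[np.r_[t,.07],np.r_[t,.11],np.r_[R@[0,-.037]+t,.165],[.6209,.0512,.05]]).round().tolist())
E
```

```text
[[347.0, 0.0, 282.0], [0.0, 347.0, 215.0], [0.0, 0.0, 1.0]] [-0.00315311  0.          0.          0.          0.        ]
280 307 0 25
ring [0.61748151 0.04798446 0.05      ] hole [ 0.46743172 -0.00434785  0.05      ] 0.1589138488032407 19.227047394074038
(131, 209) [0.3927 0.1473 0.032 ] [0.3808 0.1582 0.0005]
(140, 110) [0.4928 0.1616 0.032 ] [0.4926 0.1625 0.0298]
(149, 10) [0.581  0.1744 0.032 ] [0.5809 0.174  0.0331]
(326, 244) [ 0.4241 -0.0591  0.032 ] [ 0.4147 -0.067  -0.001 ]
(353, 130) [ 0.5437 -0.0415  0.032 ] [ 0.5454 -0.0473  0.0013]
(378, 15) [ 0.646  -0.0244  0.032 ] [ 6.571e-01 -2.900e-02 -3.000e-04]
[0.6, -0.1, 0.2] [[87.0, 48.0], [55.0, 35.0], [59.0, 23.0], [125.0, 123.0]]
[0.6, -0.1, 0.15] [[44.0, 31.0], [-6.0, 11.0], [-24.0, -15.0], [95.0, 122.0]]
[0.58, -0.12, 0.2] [[67.0, 12.0], [29.0, -8.0], [26.0, -34.0], [108.0, 92.0]]
[0.62, -0.1, 0.15] [[39.0, 64.0], [-11.0, 51.0], [-31.0, 40.0], [90.0, 149.0]]
```

Call:
{"api": "jog_arm", "payload": {
  "offset": [
    [1.6,2.4,0.4],
    [1.6,2.4,0.4],
    [1.6,2.4,0.4],
    [1.6,2.4,0.4],
    [1.6,2.4,0.4],
    [1.6,2.4,0.4],
    [0,0,0],
    [0,0,0]
  ],
  "spin": [0,0,0,0,0,0,0,0]
}}

```text
clock: 2.48
ee_pos: [0.5977, -0.1098, 0.1982]
orientation: [-3.14, 0.002, 0.331]
force: [0.4, 0.9, -0.0]
opening: 0.0868
finger_force: 0.0
```

```bash
python3 - <<'E'
from h import *
c,p,D=snap("wrist","w2");print(robot.sense()["ee_pos"])
print(proj(c,[[.666,.078,.07],[.666,.078,.11],[.6175,.048,.05]]).round(1).tolist())
cv2.imwrite("pics/w2c.png",cv2.resize(p[:160,:200],None,fx=3.7,fy=3.7,interpolation=cv2.INTER_CUBIC)[...,::-1])
E
```

```text
[ 0.59736669 -0.10841153  0.19884827]
[[78.5, 46.3], [43.8, 33.1], [115.9, 121.7]]
```

View pics/w2c.png

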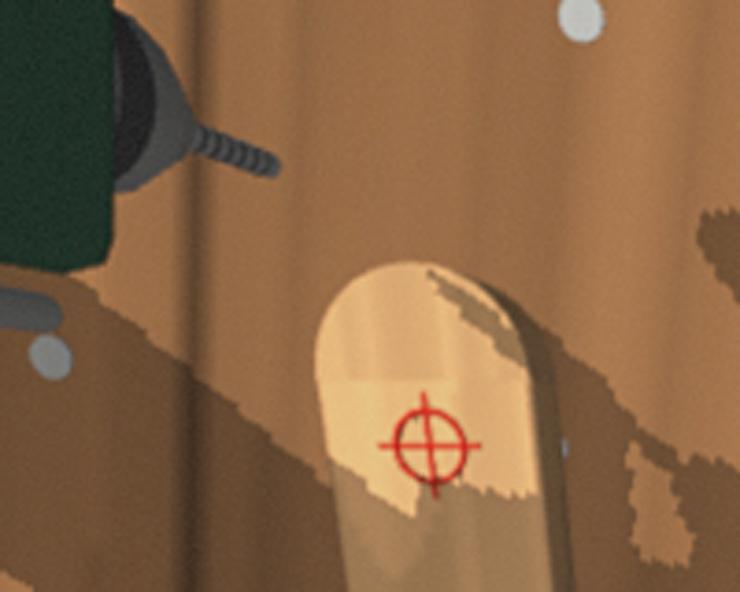

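The bit tip is at crop (276,168), pixel (74.5,45.3). The ring centre is at crop (430,446), pixel (116,120.4).

```bash
python3 - <<'E'
from h import *
c,p,D=load("w2")
a=onplane(c,(74.5,45.2),.07);b=onplane(c,(116,120.3),.05);print(a,b,a-b, atdepth(c,(74,45),D))
s=robot.sense();print(s["ee_pos"],s["orientation"])
E
```

```text
[0.66577635 0.08105852 0.07      ] [0.61866184 0.04817113 0.05      ] [0.04711451 0.03288739 0.02      ] [0.66570406 0.07750037 0.07671473]
[ 0.59736669 -0.10841153  0.19884827] [-3.14043381e+00  1.58204232e-03  3.32807740e-01]
```

Call:
{"api": "jog_arm", "payload": {
  "offset": [
    [-1.56,-2.35,0],
    [-1.56,-2.35,0],
    [-1.56,-2.35,0],
    [-1.56,-2.35,0],
    [-1.56,-2.35,0],
    [-1.56,-2.35,0],
    [0,0,2],
    [0,0,2],
    [0,0,2],
    [0,0,2],
    [0,0,2],
    [0,0,1],
    [0,0,0],
    [0,0,0]
  ],
  "spin": [0,0,0,0,0,0,0,0,0,0,0,0,0,0]
}}

```text
clock: 3.7
ee_pos: [0.4631, -0.0048, 0.0902]
orientation: [3.142, 0.0, 0.334]
force: [0.6, -0.0, 0.8]
opening: 0.087
finger_force: 0.0
```

Call:
{"api": "jog_arm", "payload": {
  "offset": [
    [0,0,1.1],
    [0,0,1.1],
    [0,0,1.0],
    [0,0,0],
    [0,0,0]
  ],
  "spin": [0,0,0,0,0]
}}

```text
clock: 4.12
ee_pos: [0.4628, -0.0048, 0.057]
orientation: [-3.141, 0.001, 0.334]
force: [0.7, 0.7, 0.6]
opening: 0.0871
finger_force: 0.0
```

Call:
{"api": "jog_arm", "payload": {
  "offset": [
    [0,0,0],
    [0,0,0],
    [0,0,0],
    [0,0,0],
    [0,0,0],
    [0,0,0],
    [0,0,0],
    [0,0,0],
    [0,0,0],
    [0,0,0]
  ],
  "spin": [0,0,0,0,0,0,0,0,0,0],
  "hand": 0
}}

```text
clock: 4.95
ee_pos: [0.4634, -0.005, 0.0578]
orientation: [-3.142, 0.0, 0.334]
force: [-0.3, -0.5, -0.2]
opening: 0.0281
finger_force: 0.0
```

```bash
python3 - <<'E'
from h import *
c,p,D=snap("wrist","w3");s=robot.sense();print(s["opening"],s["finger_force"])
print(proj(c,[[.4628,-.0048,.036]]))
E
```

```text
0.02418553478913706 0.0
[[281.10243924 250.80934947]]
```

View pics/w3.png

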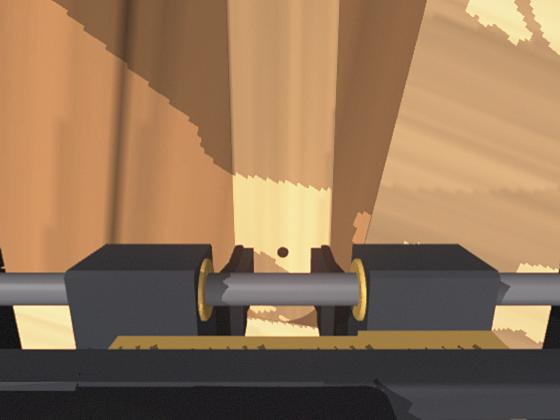

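The hole at (282,252) sits centred between the fingers, yet the fingers have closed to less than the slat's width without contact. I'll check heights by depth.

```bash
python3 - <<'E'
from h import *
c,p,D=load("w3")
for uv in[(282,240),(282,200),(282,100),(240,252),(244,262),(320,252),(316,262),(231,262),(327,262),(236,225),(329,225),(200,200),(262,310),(300,310)]:print(uv,atdepth(c,uv,D).round(4))
c1,p1,D1=load("w1");print([atdepth(c1,q,D1).round(4) for q in [(292,193),(292,120),(292,215),(240,150)]])
E
```

```text
(282, 240) [ 0.4734 -0.0017  0.0498]
(282, 200) [0.493  0.0051 0.0489]
(282, 100) [0.5378 0.0205 0.0501]
(240, 252) [0.4674 0.0167 0.0679]
(244, 262) [0.466  0.0136 0.0743]
(320, 252) [ 0.4778 -0.0193  0.063 ]
(316, 262) [ 0.4771 -0.0161  0.0763]
(231, 262) [0.4664 0.019  0.0796]
(327, 262) [ 0.4794 -0.0202  0.0784]
(236, 225) [0.4733 0.0229 0.0498]
(329, 225) [0.5272 0.017  0.2183]
(200, 200) [0.4747 0.0465 0.0315]
(262, 310) [ 0.4316 -0.0046  0.0487]
(300, 310) [ 0.4387 -0.0239  0.0494]
[array([ 0.4675, -0.0043,  0.0504]), array([0.5324, 0.0189, 0.0496]), array([ 0.4462, -0.012 ,  0.0486]), array([0.4883, 0.0579, 0.032 ])]
```

```bash
python3 - <<'E'
from h import *
for f,us,tcp in(("w1",(180,187,378,385),[.46125,.00377,.22392]),("w3",(238,242,246,314,318,324),[.4634,-.005,.0578])):
    c,p,D=load(f)
    print(f,"tip proj if .022:",proj(c,np.array(tcp)-[0,0,.022]).round(),"tcp",proj(c,tcp).round())
    for u in us: print(u,[(v,*(atdepth(c,(u,v),D)-tcp).round(3)) for v in range(238,300,6)])
s=robot.sense();print(s["opening"],s["finger_force"],s["force"])
E
```

```text
w1 tip proj if .022: [[282. 250.]] tcp [[282. 265.]]
180 [(238, np.float64(-0.096), np.float64(0.093), np.float64(-0.224)), (244, np.float64(-0.007), np.float64(0.051), np.float64(-0.002)), (250, np.float64(-0.007), np.float64(0.049), np.float64(0.005)), (256, np.float64(-0.007), np.float64(0.047), np.float64(0.01)), (262, np.float64(-0.006), np.float64(0.045), np.float64(0.018)), (268, np.float64(-0.007), np.float64(0.044), np.float64(0.022)), (274, np.float64(0.022), np.float64(0.034), np.float64(0.083)), (280, np.float64(0.022), np.float64(0.033), np.float64(0.084)), (286, np.float64(0.021), np.float64(0.033), np.float64(0.085)), (292, np.float64(0.02), np.float64(0.032), np.float64(0.086)), (298, np.float64(0.018), np.float64(0.032), np.float64(0.086))]
187 [(238, np.float64(-0.093), np.float64(0.085), np.float64(-0.225)), (244, np.float64(-0.101), np.float64(0.083), np.float64(-0.225)), (250, np.float64(-0.006), np.float64(0.046), np.float64(0.003)), (256, np.float64(-0.005), np.float64(0.044), np.float64(0.012)), (262, np.float64(-0.008), np.float64(0.043), np.float64(0.013)), 
[... 5512 characters left out ...]
4, np.float64(0.017), np.float64(-0.016), np.float64(-0.002)), (250, np.float64(0.016), np.float64(-0.015), np.float64(0.007)), (256, np.float64(0.016), np.float64(-0.015), np.float64(0.014)), (262, np.float64(0.014), np.float64(-0.015), np.float64(0.017)), (268, np.float64(0.014), np.float64(-0.014), np.float64(0.025)), (274, np.float64(0.034), np.float64(0.001), np.float64(0.083)), (280, np.float64(0.033), np.float64(0.001), np.float64(0.085)), (286, np.float64(0.032), np.float64(0.001), np.float64(0.085)), (292, np.float64(0.031), np.float64(0.0), np.float64(0.086)), (298, np.float64(0.03), np.float64(-0.0), np.float64(0.086))]
0.02418553478913706 0.0 [-0.14467149 -0.58343478 -0.11706314]
```

Call:
{"api": "jog_arm", "payload": {
  "offset": [
    [0,0,0],
    [0,0,0],
    [0,0,0],
    [0,0,0],
    [0,0,0],
    [0,0,0],
    [0,0,0],
    [0,0,0],
    [0,0,0],
    [0,0,0],
    [0,0,0.2],
    [0,0,0.2],
    [0,0,0]
  ],
  "spin": [0,0,0,0,0,0,0,0,0,0,0,0,0],
  "hand": 1
}}

```text
clock: 6.08
ee_pos: [0.4631, -0.005, 0.0533]
orientation: [-3.141, 0.001, 0.334]
force: [-0.7, -0.2, 0.5]
opening: 0.0869
finger_force: 0.0
```

Call:
{"api": "jog_arm", "payload": {
  "offset": [
    [0,0,0.2],
    [0,0,0.2],
    [0,0,0]
  ],
  "spin": [0,0,0]
}}

```text
clock: 6.33
ee_pos: [0.4631, -0.0049, 0.0493]
orientation: [-3.141, 0.001, 0.334]
force: [-0.9, -0.4, -0.8]
opening: 0.0869
finger_force: 0.0
```

Call:
{"api": "jog_arm", "payload": {
  "offset": [
    [0,0,0.2],
    [0,0,0.2],
    [0,0,0]
  ],
  "spin": [0,0,0]
}}

```text
clock: 6.58
ee_pos: [0.4632, -0.0049, 0.0454]
orientation: [-3.141, 0.0, 0.334]
force: [0.5, 0.6, -0.0]
opening: 0.0871
finger_force: 0.0
```

Call:
{"api": "jog_arm", "payload": {
  "offset": [
    [0,0,0],
    [0,0,0],
    [0,0,0],
    [0,0,0],
    [0,0,0],
    [0,0,0],
    [0,0,0],
    [0,0,0]
  ],
  "spin": [0,0,0,0,0,0,0,0],
  "hand": 0
}}

```text
clock: 7.25
ee_pos: [0.4634, -0.0049, 0.0458]
orientation: [3.142, -0.0, 0.334]
force: [-0.4, -1.2, 0.3]
opening: 0.0495
finger_force: 30.0
```

Call:
{"api": "jog_arm", "payload": {
  "offset": [
    [0.55,-0.15,0],
    [0.55,-0.15,0],
    [0.55,-0.15,0],
    [0.55,-0.15,0],
    [0.55,-0.15,0],
    [0.55,-0.15,0],
    [0.55,-0.15,0],
    [0.55,-0.15,0],
    [0.55,-0.15,0],
    [0.55,-0.12,0],
    [0,0,0],
    [0,0,0],
    [0,0,0]
  ],
  "spin": [0,0,0,0,0,0,0,0,0,0,0,0,0]
}}

```text
clock: 8.33
ee_pos: [0.511, 0.0274, 0.0458]
orientation: [-3.141, -0.001, 0.334]
force: [0.4, 0.5, 0.4]
opening: 0.0495
finger_force: 30.0
```

Call:
{"api": "jog_arm", "payload": {
  "offset": [
    [0,0,0],
    [0,0,0],
    [0,0,0],
    [0,0,0],
    [0,0,0],
    [0,0,0],
    [0,0,0],
    [0,0,-2],
    [0,0,-4],
    [0,0,-4],
    [0,0,-4],
    [0,0,-1],
    [0,0,0]
  ],
  "spin": [0,0,0,0,0,0,0,0,0,0,0,0,0],
  "hand": 1
}}

```text
clock: 9.42
ee_pos: [0.5127, 0.0272, 0.1996]
orientation: [3.139, -0.006, 0.334]
force: [-0.5, -0.5, -0.6]
opening: 0.0868
finger_force: 0.0
```

Call:
{"api": "jog_arm", "payload": {
  "offset": [
    [0.59,2.58,0],
    [0.59,2.58,0],
    [0.59,2.58,0],
    [0.59,2.58,0],
    [0.59,2.58,0],
    [0.59,2.58,0],
    [0,0,0],
    [0,0,0]
  ],
  "spin": [0,0,0,0,0,0,0,0]
}}

```text
clock: 10.08
ee_pos: [0.5943, -0.1092, 0.1937]
orientation: [-3.14, 0.002, 0.331]
force: [0.5, 1.4, 0.1]
opening: 0.0871
finger_force: 0.0
```

```bash
python3 - <<'E'
from h import *
c,p,D=snap("wrist","w4");s=robot.sense();print(s["ee_pos"])
print(proj(c,[[.6658,.0805,.07],[.6658,.0805,.05]]).round(1).tolist())
cv2.imwrite("pics/w4c.png",cv2.resize(p[:110,20:170],None,fx=5,fy=5,interpolation=cv2.INTER_CUBIC)[...,::-1])
E
```

```text
[ 0.59411896 -0.10753402  0.19411576]
[[73.5, 39.8], [88.0, 45.6]]
```

View pics/w4c.png

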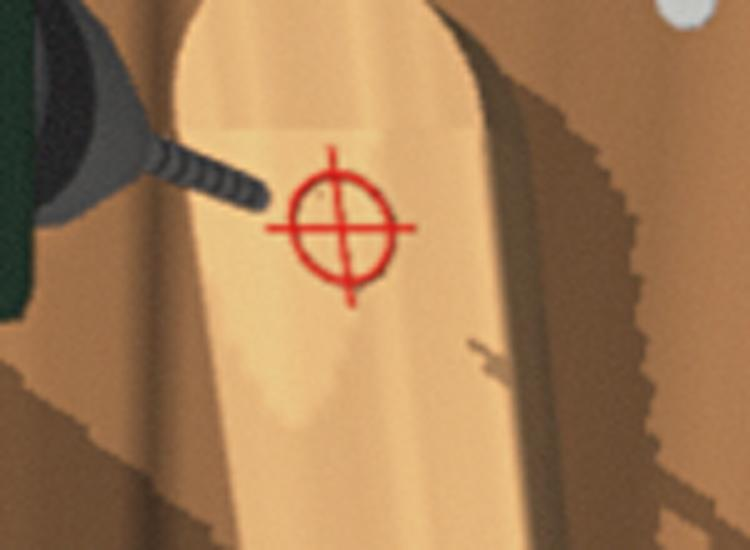

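The tip is at crop (266,196) and the ring centre at (344,228). That offset matches the one predicted for a tip straight above the ring centre to about 1 mm, so the slat is placed. Now the torch.

Call:
{"api": "jog_arm", "payload": {
  "offset": [
    [-1.06,2.86,-0.4],
    [-1.06,2.86,-0.4],
    [-1.06,2.86,-0.4],
    [-1.06,2.86,-0.4],
    [-1.06,2.86,-0.4],
    [-1.06,2.86,-0.4],
    [0,0,0],
    [0,0,0],
    [0,0,0],
    [0,0,0],
    [0,0,0],
    [0,0,0],
    [0,0,0],
    [0,0,0],
    [0,0,0],
    [0,0,0],
    [0,0,0],
    [0,0,0],
    [0,0,0]
  ],
  "spin": [0,0,0,0,0,0,-0.122,-0.122,-0.122,-0.122,-0.122,-0.122,-0.122,-0.122,-0.122,-0.122,-0.122,0,0],
  "hand": 0.6
}}

```text
clock: 11.72
ee_pos: [0.5908, -0.2894, 0.2194]
orientation: [-3.141, -0.001, 1.673]
force: [0.6, -0.1, -0.3]
opening: 0.0526
finger_force: 0.0
```

```bash
python3 - <<'E'
from h import *
c,p,D=snap("wrist","w5");s=robot.sense();print(s["ee_pos"],s["orientation"],s["q"][6],s["opening"])
print(proj(c,[[.5899,-.2903,.165],[.5899,-.2903,.055]]).round(1).tolist())
E
```

```text
[ 0.59081553 -0.28970944  0.21952314] [-3.14134409e+00 -4.47678767e-04  1.67247261e+00] 0.3144722214142763 0.05218592423558567
[[281.6, 234.4], [281.8, 199.4]]
```

View pics/w5.png

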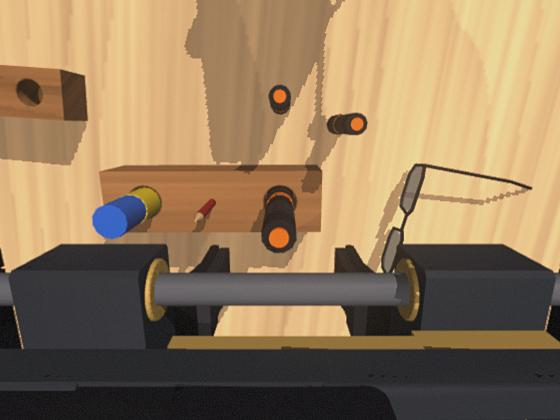

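The torch's orange tail is at (279,238), against a prediction of (281.6,234.4), so it is nearly centred. The pencil is at (206,210) and the marker at (125,215).

```bash
python3 - <<'E'
from h import *
c,p,D=load("w5");h=cv2.cvtColor(p,cv2.COLOR_RGB2HSV)
m=(h[...,0]<18)&(h[...,1]>190)&(h[...,2]>150);m[:,:260]=0;m[:,300:]=0;m[:215]=0;m[260:]=0
v,u=np.nonzero(m);uv=(u.mean(),v.mean());print(uv,len(u),onplane(c,uv,.165),atdepth(c,uv,D))
E
```

```text
(np.float64(278.4651898734177), np.float64(237.48417721518987)) 316 [ 0.58808563 -0.29261881  0.165     ] [ 0.58809181 -0.29271058  0.16471973]
```

```bash
python3 - <<'E'
from h import *
c,p,D=load("w5");T=np.array([.5908,-.2897,.2195]);y=1.672;R=np.array([[np.cos(y),np.sin(y),0],[np.sin(y),-np.cos(y),0],[0,0,-1]])
for u in(215,280,350):
  print(u,[(v,*((atdepth(c,(u,v),D)-T)@R).round(3).tolist()) for v in(246,252,258,264,270,290,310,325,333,338,343,347,355,380,400)])
E
```

```text
215 [(246, 0.011, -0.033, -0.001), (252, 0.011, -0.032, -0.01), (258, 0.01, -0.031, -0.014), (264, 0.01, -0.03, -0.02), (270, 0.01, -0.029, -0.026), (290, 0.03, -0.017, -0.085), (310, -0.002, -0.027, -0.038), (325, -0.008, -0.027, -0.04), (333, -0.181, -0.084, 0.22), (338, 0.024, -0.015, -0.096), (343, 0.024, -0.015, -0.097), (347, 0.024, -0.014, -0.099), (355, 0.026, -0.013, -0.104), (380, 0.026, -0.012, -0.11), (400, 0.025, -0.011, -0.114)]
280 [(246, -0.009, -0.002, 0.055), (252, -0.014, -0.002, 0.058), (258, -0.082, -0.003, 0.219), (264, -0.09, -0.003, 0.221), (270, -0.098, -0.003, 0.221), (290, 0.031, -0.001, -0.086), (310, -0.151, -0.003, 0.221), (325, -0.17, -0.003, 0.22), (333, -0.182, -0.003, 0.22), (338, 0.024, -0.001, -0.095), (343, 0.023, -0.001, -0.096), (347, 0.024, -0.001, -0.098), (355, 0.025, -0.001, -0.102), (380, 0.026, -0.001, -0.11), (400, 0.025, -0.001, -0.114)]
350 [(246, 0.011, 0.032, -0.001), (252, 0.011, 0.031, -0.009), (258, 0.01, 0.03, -0.014), (264, 0.01, 0.029, -0.02), (270, 0.01, 0.028, -0.026), (290, 0.03, 0.015, -0.086), (310, 0.0, 0.025, -0.042), (325, -0.006, 0.025, -0.043), (333, -0.009, 0.025, -0.044), (338, 0.024, 0.014, -0.096), (343, 0.023, 0.014, -0.096), (347, 0.024, 0.013, -0.099), (355, 0.026, 0.012, -0.103), (380, 0.026, 0.011, -0.11), (400, 0.025, 0.01, -0.114)]
```

Call:
{"api": "jog_arm", "payload": {
  "offset": [
    [-0.25,-0.3,0],
    [0,0,1.0],
    [0,0,1.5],
    [0,0,1.5],
    [0,0,1.5],
    [0,0,1.5],
    [0,0,1.0],
    [0,0,1.0],
    [0,0,0],
    [0,0,0]
  ],
  "spin": [0,0,0,0,0,0,0,0,0,0]
}}

```text
clock: 12.6
ee_pos: [0.588, -0.2934, 0.1294]
orientation: [-3.141, -0.0, 1.675]
force: [0.4, -1.0, 0.1]
opening: 0.052
finger_force: 0.0
```

Call:
{"api": "jog_arm", "payload": {
  "offset": [
    [0,0,0.3],
    [0,0,0.3],
    [0,0,0.3],
    [0,0,0.3],
    [0,0,0.3],
    [0,0,0.3],
    [0,0,0],
    [0,0,0]
  ],
  "spin": [0,0,0,0,0,0,0,0]
}}

```text
clock: 13.27
ee_pos: [0.588, -0.2934, 0.1115]
orientation: [-3.141, -0.0, 1.676]
force: [0.5, 0.2, 0.2]
opening: 0.0523
finger_force: 0.0
```

Call:
{"api": "jog_arm", "payload": {
  "offset": [
    [0,0,0],
    [0,0,0],
    [0,0,0],
    [0,0,0],
    [0,0,0],
    [0,0,0],
    [0,0,0]
  ],
  "spin": [0,0,0,0,0,0,0],
  "hand": 0
}}

```text
clock: 13.85
ee_pos: [0.5882, -0.2935, 0.1118]
orientation: [3.141, 0.0, 1.676]
force: [0.9, -0.2, -0.4]
opening: 0.0234
finger_force: 30.0
```

Call:
{"api": "jog_arm", "payload": {
  "offset": [
    [0,0,-0.5],
    [0,0,-0.5],
    [0,0,-0.5],
    [0,0,-0.5],
    [0,0,-0.5],
    [0,0,-0.5],
    [-0.2,0,0],
    [0,0,0]
  ],
  "spin": [0,0,0,0,0,0,0,0]
}}

```text
clock: 14.52
ee_pos: [0.5886, -0.2956, 0.1422]
orientation: [3.141, 0.0, 1.676]
force: [0.2, 0.7, -1.8]
opening: 0.0234
finger_force: 30.0
```

```bash
python3 - <<'E'
import numpy as np
P=np.load("pics/P.npy");m=(P[...,0]>.4)&(P[...,0]<.72)&(P[...,1]<-.36)&(P[...,1]>-.62)&(P[...,2]>.03)
Q=P[m];print(Q.min(0),Q.max(0),np.percentile(Q[:,2],50));k=np.argsort(-Q[:,2])[:6];print(Q[k].round(3))
E
```

```text
[ 0.42694554 -0.59934215  0.03008275] [ 0.7170372  -0.36230084  0.16222136] 0.07236777794432173
[[ 0.571 -0.534  0.162]
 [ 0.575 -0.535  0.153]
 [ 0.572 -0.531  0.153]
 [ 0.569 -0.535  0.153]
 [ 0.572 -0.535  0.151]
 [ 0.569 -0.533  0.149]]
```

Call:
{"api": "jog_arm", "payload": {
  "offset": [
    [-0.63,0,-0.03],
    [-0.63,0,-0.03],
    [-0.64,0,-0.03],
    [-0.63,0,0.1],
    [-0.63,0,0.1],
    [-0.62,0,0.1],
    [0,0,0]
  ],
  "spin": [0,0,0,0,0,0,0]
}}

```text
clock: 15.1
ee_pos: [0.5925, -0.334, 0.1392]
orientation: [3.141, -0.0, 1.675]
force: [2.1, 3.4, 0.5]
opening: 0.0233
finger_force: 30.0
```

```bash
python3 - <<'E'
from h import *
c,p,D=snap("wrist","w6");s=robot.sense();print(s["ee_pos"],s["opening"],s["force"])
c2,p2,D2=snap("scene","s6")
a=p[100:420,160:420];b=cv2.resize(p2[170:290,140:270],None,fx=3,fy=3,interpolation=cv2.INTER_CUBIC)
im=np.zeros((360,660,3),np.uint8);im[:320,:260]=a;im[:,265:265+390]=b;cv2.imwrite("pics/t6.png",im[...,::-1])
E
```

```text
[ 0.59245657 -0.33363934  0.13926428] 0.023175870426080793 [ 0.10456643  1.94114328 -0.25901865]
```

View pics/t6.png

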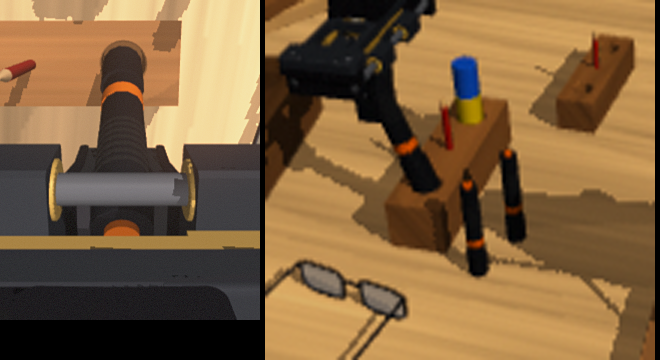

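The torch is pivoting in the grip: its head is in the hole rim and its barrel leans about 25 degrees. Continue to about 47 degrees.

Call:
{"api": "jog_arm", "payload": {
  "offset": [
    [-0.6,0,0.23],
    [-0.59,0,0.23],
    [-0.59,0,0.23],
    [-0.49,0,0.31],
    [-0.49,0,0.31],
    [-0.49,0,0.32],
    [0,0,0],
    [0,0,0]
  ],
  "spin": [0,0,0,0,0,0,0,0]
}}

```text
clock: 15.87
ee_pos: [0.5952, -0.3659, 0.1227]
orientation: [-3.141, -0.0, 1.675]
force: [-0.6, 0.7, -0.8]
opening: 0.0234
finger_force: 30.1
```

```bash
cat > torch.py <<'E'
from h import *
def axis(name="w7"):
    """torch axis from the wrist view: orange band/tail and black head surface points in tool axes"""
    s=robot.sense();T=np.array(s["ee_pos"]);y=s["orientation"][2]
    c,p,D=snap("wrist",name)
    R=np.array([[np.cos(y),np.sin(y),0],[np.sin(y),-np.cos(y),0],[0,0,-1]])
    vv,uu=np.mgrid[0:420,0:560];q=cv2.undistortPoints(np.stack([uu.ravel(),vv.ravel()],1).astype(float)[:,None],c[0],c[1])[:,0]
    P=(np.c_[q[:,0],-q[:,1],-np.ones(len(q))]*D.ravel()[:,None]-c[2][:3,3])@c[2][:3,:3]
    Q=((P-T)@R).reshape(420,560,3);h=cv2.cvtColor(p,cv2.COLOR_RGB2HSV)
    return s,c,p,Q,h,P.reshape(420,560,3)
E
python3 - <<'E'
from torch import *
s,c,p,Q,h,P=axis();print(s["ee_pos"],s["force"],s["opening"])
o=(h[...,0]<18)&(h[...,1]>190)&(h[...,2]>120)&(abs(Q[...,1])<.03)&(Q[...,2]<.08)
n,l,st,ce=cv2.connectedComponentsWithStats(o.astype(np.uint8))
for i in range(1,n):
    if st[i,4]>20:print("orange",st[i],Q[l==i].mean(0).round(4))
# top ridge: torch pixels with x>0.012 (ahead of the fingers), middle strip
m=(p.max(-1)<95)&(abs(Q[...,1])<.006)&(Q[...,0]>.014)&(Q[...,2]>-.02)&(Q[...,2]<.07)&(Q[...,0]<.12)
A=Q[m];print(len(A))
for lo in np.arange(.014,.12,.008):
    k=(A[:,0]>=lo)&(A[:,0]<lo+.008)
    if k.sum()>5:print(lo.round(3),k.sum(),np.median(A[k],0).round(4))
E
```

```text
[ 0.59524929 -0.36592615  0.12273469] [-0.6109684   0.66323466 -0.75052414] 0.02339761217523728
orange [260 147  45  26 601] [ 0.0522 -0.0003  0.0194]
orange [266 331  29   5 118] [-0.0038 -0.0013 -0.0517]
2892
0.022 397 [ 0.0276  0.0006 -0.0168]
0.03 599 [ 0.0338 -0.0002 -0.008 ]
0.038 503 [ 0.0418 -0.0002  0.0033]
0.046 233 [ 0.048  -0.0001  0.0121]
0.054 231 [0.0592 0.0004 0.028 ]
0.062 324 [ 0.0658 -0.0001  0.0349]
0.07 294 [ 0.0737 -0.0001  0.0447]
0.078 257 [ 0.0817 -0.      0.0555]
0.086 54 [ 0.0869 -0.0006  0.063 ]
```

Call:
{"api": "jog_arm", "payload": {
  "offset": [
    [-0.28,0,0.19],
    [-0.28,0,0.19],
    [-0.28,0,0.19],
    [-0.28,0,0.19],
    [-0.28,0,0.19],
    [-0.28,0,0.2],
    [0,0,0],
    [0,0,0]
  ],
  "spin": [0,0,0,0,0,0,0,0]
}}

```text
clock: 16.58
ee_pos: [0.5974, -0.3822, 0.1116]
orientation: [-3.141, -0.0, 1.675]
force: [0.2, 0.7, -0.5]
opening: 0.0232
finger_force: 30.0
```

```bash
cat >> torch.py <<'E'
def fit(name):
    s,c,p,Q,h,P=axis(name);print(np.round(s["ee_pos"],4),np.round(s["orientation"],3),np.round(s["force"],1),s["opening"],s["clock"])
    m=(p.max(-1)<95)&(abs(Q[...,1])<.006)&(Q[...,0]>.018)&(Q[...,2]>-.04)&(Q[...,2]<.07)&(Q[...,0]<.13)
    A=Q[m];B=[]
    for lo in np.arange(.018,.13,.004):
        k=(A[:,0]>=lo)&(A[:,0]<lo+.004)
        if k.sum()>15:B.append(np.median(A[k],0))
    B=np.array(B);print(B[:,[0,2]].round(4).tolist())
    f=np.polyfit(B[:,2],B[:,0],1);print("tilt deg (raw)",np.degrees(np.arctan(f[0])),"end",A[:,0].max(),A[A[:,0].argmax()])
    return s,c,p,Q,h,P
E
python3 -c "
from torch import *
fit('w8')"
```

```text
[ 0.5974 -0.3822  0.1116] [-3.141 -0.     1.675] [ 0.2  0.7 -0.5] 0.023198872713761674 16.5833
[[0.0199, -0.033], [0.0238, -0.029], [0.0278, -0.025], [0.032, -0.021], [0.036, -0.0169], [0.0401, -0.0128], [0.0439, -0.0083], [0.048, -0.0044], [0.052, -0.0002], [0.056, 0.0038], [0.0684, 0.0164], [0.0718, 0.0202], [0.076, 0.023], [0.08, 0.0253], [0.084, 0.0291], [0.0879, 0.0334], [0.0918, 0.0374], [0.0958, 0.0413], [0.1001, 0.0459], [0.1047, 0.0582]]
tilt deg (raw) 44.91534242880789 end 0.10555944179313448 [ 0.10555944 -0.00174179  0.05984181]
```

Call:
{"api": "jog_arm", "payload": {
  "offset": [
    [0,0,-0.3],
    [0,0,-0.6],
    [0,0,-0.9],
    [0,0,-1.2],
    [0,0,-1.3],
    [0,0,-1.3],
    [0,0,-1.3],
    [0,0,-1.1],
    [0,0,-0.8],
    [0,0,-0.5],
    [0,0,0],
    [0,0,0]
  ],
  "spin": [0,0,0,0,0,0,0,0,0,0,0,0]
}}

```text
clock: 17.63
ee_pos: [0.5974, -0.3821, 0.2046]
orientation: [-3.141, -0.0, 1.676]
force: [0.2, 0.1, -1.2]
opening: 0.0232
finger_force: 30.0
```

Call:
{"api": "jog_arm", "payload": {
  "offset": [
    [0.4,0.2,0],
    [0.8,0.4,0],
    [1.2,0.65,0],
    [1.5,0.8,0],
    [1.5,0.8,0],
    [1.5,0.8,0],
    [1.5,0.8,0],
    [1.5,0.8,0],
    [1.5,0.8,0],
    [1.5,0.8,0],
    [1.5,0.8,0],
    [1.5,0.8,0],
    [1.5,0.8,0],
    [1.5,0.8,0],
    [1.2,0.65,0],
    [0.8,0.5,0],
    [0.5,0.3,0],
    [0,0,0],
    [0,0,0]
  ],
  "spin": [0,0,0,0,0,0,0,0,0,0,0,0,0,0,0,0,0,0,0]
}}

```text
clock: 19.22
ee_pos: [0.6893, -0.1576, 0.2047]
orientation: [-3.141, 0.0, 1.676]
force: [0.0, -0.3, -2.5]
opening: 0.023
finger_force: 30.0
```

```bash
python3 -c "
from torch import *
s,c,p,Q,h,P=fit('w9')
y=s['orientation'][2];d=np.array([.666,.080])-np.array(s['ee_pos'])[:2];print('ring in tool xy',d@[np.cos(y),np.sin(y)],d@[np.sin(y),-np.cos(y)])
r=p.astype(int);m=(r[...,0]-r[...,1]>90)&(r[...,0]-r[...,2]>90)&(abs(P[...,2]-.05)<.006)&(P[...,0]>.6)
v,u=np.nonzero(m);print(len(u),(P[m].min(0)+P[m].max(0))/2 if len(u) else 0, P[m].min(0),P[m].max(0))
print(proj(c,[[.666,.08,.05],[.666,.08,.07]]))"
```

```text
[ 0.6893 -0.1576  0.2047] [-3.141  0.     1.676] [ 0.  -0.3 -2.5] 0.023037259081217634 19.2167
[[0.0198, -0.0314], [0.0238, -0.0269], [0.0281, -0.0224], [0.0321, -0.0181], [0.036, -0.0133], [0.0399, -0.0086], [0.044, -0.0041], [0.0479, 0.0004], [0.0519, 0.0049], [0.0549, 0.0079], [0.0649, 0.0195], [0.0684, 0.0233], [0.072, 0.0267], [0.0761, 0.0289], [0.0798, 0.0333], [0.0841, 0.038], [0.0881, 0.0425], [0.0919, 0.0467], [0.0958, 0.0512]]
tilt deg (raw) 42.77386763211005 end 0.0981645586151207 [9.81645586e-02 8.03138509e-06 5.42560002e-02]
ring in tool xy 0.23870675728696097 0.0016441074005934322
2 [ 0.64267043 -0.20650413  0.04464046] [ 0.64169942 -0.20701598  0.04436774] [ 0.64364143 -0.20599229  0.04491317]
[[ 284.71195713 -107.30712683]
 [ 284.91498193 -125.73509811]]
```

Call:
{"api": "jog_arm", "payload": {
  "offset": [
    [0.3,0.08,0.2],
    [0.6,0.08,0.3],
    [0.8,0,0.4],
    [0.9,0,0.4],
    [0.9,0,0.35],
    [0.9,0,0],
    [0.9,0,0],
    [0.9,0,0],
    [0.8,0,0],
    [0.6,0,0],
    [0.5,0,0],
    [0.27,0,0],
    [0,0,0],
    [0,0,0]
  ],
  "spin": [0,0,0,0,0,0,0,0,0,0,0,0,0,0]
}}

```text
clock: 20.43
ee_pos: [0.6823, -0.0741, 0.1884]
orientation: [3.142, 0.0, 1.676]
force: [0.5, 0.4, -1.5]
opening: 0.0232
finger_force: 30.0
```

```bash
python3 -c "
from torch import *
s,c,p,Q,h,P=fit('w10')
y=s['orientation'][2];d=np.array([.666,.080])-np.array(s['ee_pos'])[:2];print('ring in tool xy',d@[np.cos(y),np.sin(y)],d@[np.sin(y),-np.cos(y)])
print(proj(c,[[.666,.08,.05],[.666,.08,.07]]))
c,p,D=snap('scene','s10')
print(proj(c,[[.666,.08,.05]]))
cv2.imwrite('pics/end.png',cv2.resize(np.hstack([p[190:330,215:375]]),None,fx=4,fy=4,interpolation=cv2.INTER_CUBIC)[...,::-1])"
```

```text
[ 0.6823 -0.0741  0.1884] [3.142 0.    1.676] [ 0.5  0.4 -1.5] 0.023234147073335785 20.4333
[[0.0198, -0.0313], [0.0239, -0.0269], [0.028, -0.0225], [0.032, -0.0181], [0.036, -0.0134], [0.0399, -0.0088], [0.044, -0.0041], [0.048, 0.0003], [0.0519, 0.0049], [0.0549, 0.008], [0.0645, 0.0192], [0.0682, 0.0233], [0.0724, 0.0268], [0.076, 0.0289], [0.0798, 0.0335], [0.0842, 0.038], [0.0882, 0.0423], [0.0919, 0.0467], [0.096, 0.0513], [0.1205, 0.0123]]
tilt deg (raw) 43.0573211427413 end 0.12111088061197668 [0.12111088 0.00478268 0.01187087]
ring in tool xy 0.15495719486146955 -8.685808929749864e-05
[[282.5296787    8.68559789]
 [282.56855202  -0.39012937]]
[[304.25809152 273.59444801]]
```

View pics/end.png

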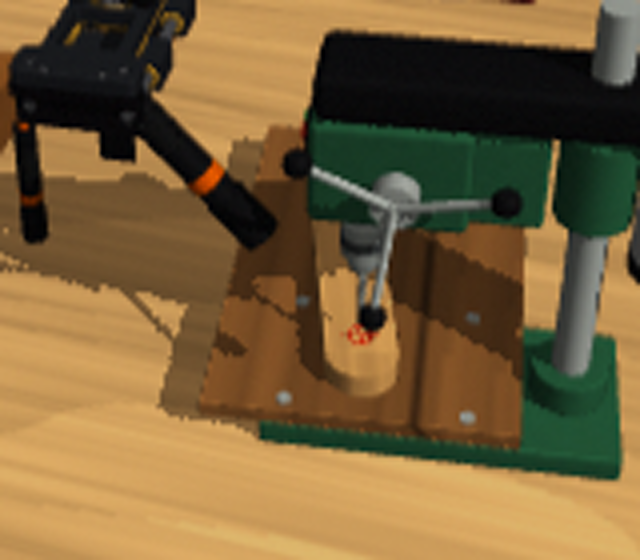

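The torch is held at about 42–43 degrees and aimed at the ring at crop (360,333), which lies under the bit. The tilt is not drifting, and the gripper and torch are clear of the drill. Handing in.

```bash
python3 -c "
from station import robot
print(robot.hand_in())"
```

```text
the job is handed in; nothing more can be done
None
```

The job is handed in, with no verdict shown: the ring sits under the bit to within about 1 mm and the slat is released. The torch is held still at about 42–43° rather than 45°, its beam aimed at the ring by calculation from 10 cm.

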